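Close the herb mill and torque its clamp nut

ROBOT

A 7-joint arm with a two-finger parallel gripper is mounted at the origin on the work surface. World frame = base frame: x ahead of the robot, y to its left, z up, the work surface at z = 0. Lengths are in m, angles in rad, forces in N, time in s.
With the tool pointing down it reaches from about 0.4 to 0.875 m from the base axis. Payload 19.3 kg.
Tool frame: the origin (TCP) lies at the very end of the fingers, on their centre line; the grasp point (between the pads) lies 19 mm behind it; z points along the fingers, y is the line along which they close (so a half turn about z gives the same grasp; the last joint's range is limited). The gripper opens to 85 mm and grips with 20 to 120 N. Pads are 22 mm wide; open, the fingers measure 114 mm over their backs; the gripper's body (76 mm by 85 mm) begins 54 mm behind the grasp point. The pads swing forward as they close: fully open they stand 13 mm farther back than shut.
Start: joints at [1.186, 0.521, -0.036, 1.599, 0.021, 1.021, -0.113], TCP at [0.193, -0.594, 0.231] pointing down, gripper open.
Joint ranges: [-2.91, 2.91], [-0.3, 2.13], [-1.5, 1.42], [0.17, 2.43], [-1.26, 4.41], [0.16, 1.93], [-2.52, 2.52]. Speed limits (rad/s): [1.89, 1.89, 2.39, 2.39, 3.01, 3.01, 3.01].

INTERFACE

Orientations are given as [roll, pitch, yaw] about the fixed x, y, z axes, in that order (R = Rz(yaw) Ry(pitch) Rx(roll)).
In Python, from workcell import monitor, optics, job_done gives the robot as it stands.
- The arm moves only by the shell command python3 -m handwheel 'ROWS' [FORCE]. ROWS is JSON, a list of rows, each an object of numbers: "dx", "dy", "dz": the shift along the tool's x, y, z in cm; "wx", "wy", "wz": the turn, a rotation vector about the tool's x, y, z in rad; "claw": the opening in per cent of the stroke, from 0 (shut) to 100 (fully open). A call has 1 to 8 rows; each row shifts and turns the commanded pose from where the row before left it, along the tool's axes as they then stand; what a row does not reach is not made up. A row lasts 1/8 s, in which the tool goes at most 62.5 mm and 10.7 degrees, less where a joint would pass 70% of its speed; a pose out of reach is approached as far as the arm can. A call with a gripper value outside its range is refused whole. The fingers move at their own pace and stop on an object; FORCE is the grip in N (left out, the last holds). Time passes only in rows, so rows that do not move let the fingers close. It gives the time, the measured TCP pose, the force, the opening and the grip force at its end, in the units of the state.
- monitor.observe(): the state, without advancing time (a new reading comes with each control period).
- optics.grab_frame(name): name is "scene" or "top" or "wrist"; returns a dict with "frame" (480x640x3 uint8, blue, green, red), "fovy" (degrees; the focal length in pixels is half the picture's height over the tangent of half this angle, whatever the lens; pixels are square), "cx", "cy" (the principal point, pixels), "k1" (the pictures are not rectified: a ray, as slopes to the right and down, at radius r is drawn at 1 + k1 r^2 times it, then the intrinsics apply), "R" (3x3) and "t" (3): a world point X has camera coordinates R X + t. Camera axes: x right, y down, z forward; pixel columns grow to the right and rows downward; lengths in m; the calibration is good to about 2 mm. A picture is of the moment at which its call begins. There is no depth.
- job_done(): hands the job in; it is judged then, once.
Trained networks look in the newest picture that a camera, given by its name, has taken for a name from the list of things; names that differ only in an ending like _2 or _b are one class to them, and where a whole thing is asked for, a point or a joint stands for the part that bears it (a point fixed in the world has none). Each returns a list of dicts, best first, with "p" (0 to 1); they miss things now and then, are a little off and sometimes report something else, mostly with a low value. They report only what shows in the picture. A call takes as long as a camera call.
- optics.masks_of(name, camera): "region" (480x640 bool, what is visible of it) and "rect" ([left, top, width, height] in pixels, round what is visible of it).
The state is a dict: "clock": time; "qpos": joint angles; "qd": joint speeds; "joint_efforts": joint torques, N m; "position": TCP position; "tool_rot": TCP orientation; "force": force on the tool from outside, world axes, zero at the start; "moment": the same for the moment, N m; "grip_width": finger opening in m; "finger_force": force on a finger pad.
Only numpy, scipy, OpenCV 4.12 (cv2) and the standard library are available. Lean on these libraries where they do the work, as an engineer would, in place of code of your own. Each camera call takes 0.05 s, during which the arm holds its last target. There are 200 camera calls.

TASK

Swing the herb mill's cover fully shut over the drum, so that its forked ear is home around the clamp stud. Then, and not before, pull the torque wrench that sits on the stud clockwise (seen from above) until the nut is tight and the wrench's breakaway joint gives clearly; stop there, do not force the handle on towards the end of its give, let it ease back straight and let go. Leave the jar, the bowl and the brush alone.

Things in the scene. Friction and masses are not known exactly. Their poses are not given: they have to be found in the camera images.
- mill: Fixed white bench mill. Origin: on the table surface straight below the clamp stud; z up, +y from the stud towards drum and cover pivot, +x to the back, away from the robot. Deck 110 mm above the table, spanning x -50 to 220, y -130 to 260 mm. Drum mouth, radius 66 mm, at (0, 105) mm. Bearings below are about the stud, from +x towards +y.
- pivot (a point): On the vertical axis of the cover's pivot, 137 mm above the table, at (0, 205) mm in the mill's frame.
- rail (a point): Middle of a fixed steel guard rail over the wrench: 18 mm tube, its centre 245 mm above the table (85 mm above the handle), an arc of 150 mm radius about the stud, bearings 320 to 230 degrees. Posts at mill (115, -96) and (65, 0) mm. It bars a gripper coming straight down on the grip: come from outside it, the tool leaning outward 25 to 45 degrees, its top away from the stud.
- cover (a joint): Angle of the swing cover: 0 = shut at its stop; grows as it opens, clockwise from above, free end towards the robot; starts 0.7 to 1.25, at most 1.35 rad. Friction 0.12 N m: stays where left. A 10 mm aluminium plate, underside 137 mm above the table: disc of 75 mm radius centred 100 mm from the pivot, with an ear forked for the stud 205 mm from the pivot (straight to -y of the pivot when shut).
- knob (a point): Centre of the black upright knob on the cover: diameter 30 mm, 40 mm tall (152 to 192 mm above the table), centred 172 mm up, 100 mm from the cover's pivot; when shut it is over the drum's centre.
- nut (a joint): Angle of the clamp nut with the wrench head on it: grows clockwise from above (tightening) and ends at a hard stop at 0.9 rad, where it is tight. It starts at 0.15 to 0.5 rad. Friction about 0.5 N m (some 3 N at the grip); it stays where it is left.
- click (a joint): Bend of the wrench handle at its breakaway pivot, 45 mm from the nut's axis: 0 = straight; grows as it is pulled on clockwise. A preloaded spring holds it straight up to 1.2 N m (11 N at the grip): it gives once the nut is at its stop, then bends at slowly rising force to an end stop at 0.5 rad. Clearly given from 0.1 rad, overpulled beyond 0.36. Springs back straight when eased off.
- grip (a point): Mid grip, on the wrench handle's axis, 155 mm from the nut's axis, 160 mm above the table; its x axis points outward along the handle, z up. The black rubber grip is a level round bar, 28 mm in diameter, from 99 to 181 mm from the nut's axis. Unbent, its bearing in the mill's frame is 291.6 degrees at nut 0, less the nut's turn: 240 degrees when the nut is tight.
- jar_mid (a point): Centre of a loose herb jar with a white lid, 72 mm in diameter, 110 mm tall, standing on the table in front of the mill on its drum side. Leave alone.
- bowl_mid (a point): Centre of a loose steel bowl, 120 mm in diameter, 50 mm tall, on the table beside the mill on the wrench side. Leave alone.
- brush: A loose cleaning brush lying on the table in front of the mill; origin at its underside; its x axis runs along it. Leave alone.

How it is judged:
On the way, in this order (a step that is already met when the one before it is completed fails the run):
1. the cover is shut: within 0.06 rad of its stop (value of joint cover below 0.06 rad), for 0.2 s.
2. with the nut tight (within 0.04 rad of its stop) and the cover shut, the breakaway joint has given by more than 0.1 rad (value of joint cover below 0.06 rad and value of joint nut above 0.86 rad and value of joint click above 0.1 rad), for 0.1 s.
At the end, for the whole second after the job is handed in: The cover is shut (within 0.06 rad of its stop), the nut is tight (within 0.04 rad of its stop) and the wrench handle has eased back straight (bend under 0.04 rad), after having given by more than 0.1 rad (value of joint cover below 0.06 rad and value of joint nut above 0.86 rad and value of joint click below 0.04 rad); the robot touches nothing.
It fails at once if the wrench was turned (grip moved over 30 mm) while the cover was still open (value of joint cover above 0.12 rad and distance of grip from where it was at the start of the episode above 0.03 m).
It fails at once if the handle was overpulled: bent more than 0.36 rad past straight (value of joint click above 0.36 rad).
It fails at once if the jar, the bowl or the brush was moved by more than 30 mm (distance of any of jar_mid, bowl_mid, brush from where it was at the start of the episode above 0.03 m).
It also fails if it takes over 58 s, if anything falls off the work surface, if the arm or the gripper's body presses on something with over 40 N, if the wrist force passes 120 N, or if a joint passes its speed limit or range.

## Working session

There is one attempt and no reset: what is moved stays moved. The work goes in short steps, Python scripts to look and compute and a shell command to move; the robot and the scene stay as the last step left them, time stands still between calls to the robot, and variables do not carry over. Pictures are saved under pics/ and viewed, at most 13 in all, crops included, and the job is handed in when it is done.

```bash
ls; mkdir -p pics
cat > h.py <<'E'
import numpy as np, cv2, json
from workcell import monitor, optics, job_done
def project(c,X):
    p=c['R']@np.array(X,float)+c['t']; s=p[:2]/p[2]; s=s*(1+c['k1']*(s@s))
    f=240/np.tan(np.radians(c['fovy'])/2); return s*f+[c['cx'],c['cy']]
def ray(c,uv):
    f=240/np.tan(np.radians(c['fovy'])/2); d=(np.array(uv,float)-[c['cx'],c['cy']])/f; s=d.copy()
    for _ in range(30): s=d/(1+c['k1']*(s@s))
    R=np.array(c['R']); return -R.T@np.array(c['t']), R.T@np.array([*s,1])
def at_z(c,uv,z):
    o,d=ray(c,uv); return o+d*(z-o[2])/d[2]
E
python3 - <<'E'
from h import *
s=monitor.observe(); print({k:np.round(v,3).tolist() for k,v in s.items()})
for n in ("scene","top"):
    c=optics.grab_frame(n); cv2.imwrite(f'pics/{n}0.png',c['frame'])
    print(n,c['fovy'],c['k1'],np.round(-np.array(c['R']).T@c['t'],3))
    for t in ("mill","cover","knob","nut","grip","rail","jar_mid","bowl_mid","brush"):
        for m in optics.masks_of(t,n)[:2]:
            r=m['region']; ys,xs=np.nonzero(r); print(t,round(m['p'],2),m['rect'],len(xs),xs.mean().round(1) if len(xs) else 0,ys.mean().round(1) if len(xs) else 0)
E
```

```text
pics
{'clock': 0.0, 'qpos': [1.186, 0.522, -0.036, 1.6, 0.021, 1.021, -0.113], 'qd': [0.001, 0.0, 0.001, 0.001, -0.0, -0.001, -0.001], 'joint_efforts': [-0.001, -92.71, 1.98, -36.993, 0.018, 0.008, 0.0], 'position': [0.193, -0.594, 0.231], 'tool_rot': [-3.14, 0.0, 0.315], 'force': [-0.411, 0.681, 0.239], 'moment': [-0.037, -0.007, -0.038], 'finger_force': 0.0, 'grip_width': 0.085}
scene 57.140921630284566 -0.10388605766280357 [ 1.277 -0.641  0.755]
mill 0.87 [267.7, 220.3, 188.9, 167.1] 17840 363.3 297.5
cover 0.85 [302.9, 219.5, 84.5, 32.0] 1350 343.6 233.3
knob 0.57 [302.6, 216.2, 84.3, 34.4] 1369 343.4 233.2
knob 0.33 [282.4, 277.0, 39.0, 33.0] 474 300.4 293.8
nut 0.76 [282.0, 261.8, 60.9, 47.7] 658 306.6 288.4
grip 0.92 [280.1, 280.6, 45.6, 31.7] 524 299.8 294.2
rail 0.77 [263.4, 218.4, 191.6, 168.4] 17951 363.3 297.1
jar_mid 0.68 [352.2, 216.6, 17.5, 11.8] 196 360.7 218.7
bowl_mid 0.73 [198.9, 350.1, 57.5, 51.8] 2004 224.4 375.2
bowl_mid 0.67 [266.1, 217.5, 189.1, 171.4] 18268 363.0 297.0
brush 0.89 [247.9, 271.2, 36.4, 37.8] 499 262.7 287.1
top 54.76187666756217 -0.10387064714849843 [0.355 0.013 1.338]
mill 0.74 [232.2, 139.4, 167.4, 166.7] 17051 304.2 205.9
mill 0.72 [321.7, 195.8, 79.8, 29.8] 662 358.7 210.2
knob 0.56 [241.3, 217.7, 59.1, 88.2] 3064 270.8 261.2
nut 0.79 [324.6, 196.0, 75.8, 29.0] 585 356.6 210.6
grip 0.82 [361.8, 196.2, 36.5, 17.2] 331 378.7 205.8
grip 0.66 [425.1, 194.0, 42.4, 46.5] 1320 446.1 217.6
rail 0.76 [230.6, 138.4, 171.2, 165.8] 17195 304.5 206.0
jar_mid 0.71 [194.8, 289.7, 31.6, 24.5] 653 210.5 300.4
bowl_mid 0.8 [423.4, 195.5, 42.6, 43.1] 1248 446.0 217.5
brush 0.92 [339.6, 263.8, 17.8, 70.2] 708 351.5 304.9
```

Run:
```python
import cv2
a=cv2.imread('pics/top0.png')[120:350,170:480]; cv2.imwrite('pics/top0c.png',cv2.resize(a,None,fx=2.55,fy=2.55,interpolation=cv2.INTER_CUBIC))
a=cv2.imread('pics/scene0.png')[190:420,170:480]; cv2.imwrite('pics/scene0c.png',cv2.resize(a,None,fx=2.55,fy=2.55,interpolation=cv2.INTER_CUBIC))
```

```text
(no output)
```

View pics/top0c.png

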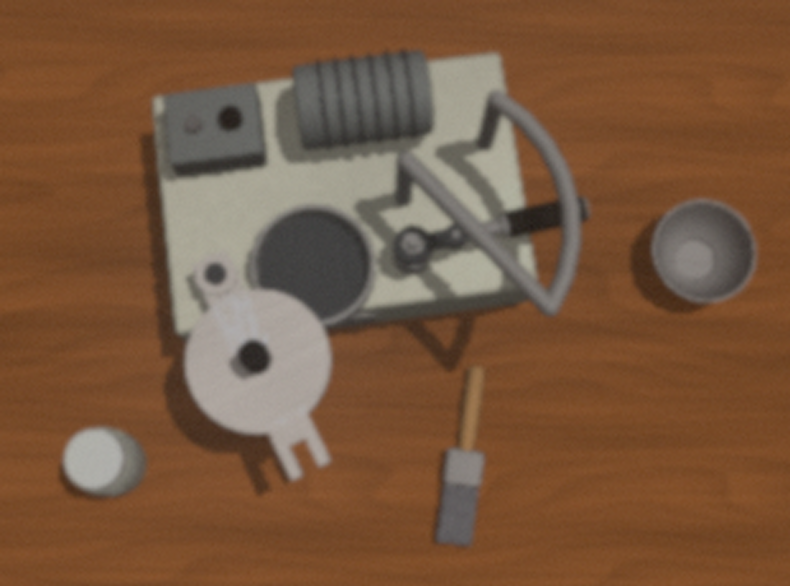

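View pics/scene0c.png

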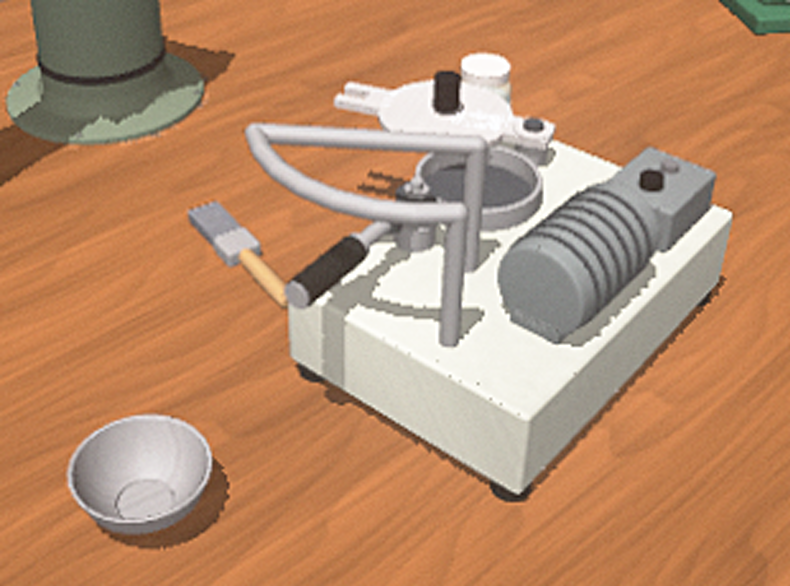

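The top view shows the knob at crop (253,357), the pivot bolt at (215,272), the stud at (410,243), and the black grip running from (508,222) to about (580,208). The scene view confirms the cover is open towards the robot and shows the rail over the wrench. The deck corners are clear in both views, so I'll fit the mill pose from them.

```bash
cat > fit.py <<'E'
from h import *
from scipy.optimize import least_squares
def mp(p,v):  # mill->world
    x,y,a=p[:3]; c,s=np.cos(a),np.sin(a); return np.array([x+c*v[0]-s*v[1], y+s*v[0]+c*v[1], v[2]])
E
cat > t.py <<'E'
from fit import *
T=optics.grab_frame("top"); S=optics.grab_frame("scene")
cr=lambda l,o:[(np.array(uv)/2.55+o,v) for uv,v in l]
def knob(q,z,r=.1): return (-r*np.sin(q), .205-r*np.cos(q), z)
def grip(n,r,z=.16): b=np.radians(291.6)-n; return (r*np.cos(b),r*np.sin(b),z)
def obs(p):
    q,n=p[3:]
    return [(T,cr([((153,97),(.22,.26,.11)),((499,54),(.22,-.13,.11)),((177,333),(-.05,.26,.11)),
      ((253,357),knob(q,.19)),((215,272),(0,.205,.152)),((508,222),grip(n,.099)),((545,215),grip(n,.14)),((257,361),knob(q,.147))][:7],[170,120])),
     (S,cr([((530,412),(.22,-.13,.11)),((732,212),(.22,.26,.11)),((290,305),(-.05,-.13,.11)),((448,78),knob(q,.192)),((533,125),(0,.205,.152)),((312,284),grip(n,.181)),((354,248),grip(n,.099))],[170,190]))]
def res(p,full=False):
    r=[]
    for c,l in obs(p):
        for uv,v in l: r.append(project(c,mp(p,v))-uv)
    return np.array(r) if full else np.ravel(r)
best=min((least_squares(res,[.6,y,a,1.,.3],loss='soft_l1') for y in(-.2,0,.2) for a in (-.3,0,.3)),key=lambda o:o.cost)
p=best.x; print(p.round(4),best.cost); print(res(p,True).round(1).tolist())
print('stud',mp(p,(0,0,.16)),'knob',mp(p,knob(p[3],.172)),'knob shut',mp(p,knob(0,.172)),'piv',mp(p,(0,.205,.137)),'grip',mp(p,grip(p[4],.155)),'griptight',mp(p,grip(.9,.155)))
np.save('p.npy',p)
E
python3 t.py
```

```text
[ 0.6406 -0.0158  0.1536  1.255   0.2902] 26.934243712074
[[-1.7, -1.0], [-0.4, -2.8], [-1.0, 0.4], [-0.3, -1.3], [0.1, 0.2], [-0.8, 0.0], [-0.2, -0.6], [-0.5, 2.5], [0.6, -0.8], [-2.6, -8.9], [-1.1, -1.4], [-0.8, -0.2], [-5.9, 4.3], [-0.0, 0.0]]
stud [ 0.6406459  -0.01584465  0.16      ] knob [0.5200949  0.14150081 0.172     ] knob shut [0.62457855 0.08791874 0.172     ] piv [0.60927631 0.18674101 0.137     ] grip [ 0.67755412 -0.16638628  0.16      ] griptight [ 0.58468469 -0.16038995  0.16      ]
```

```bash
sed -i 's/((290,305),(-.05,-.13,.11)),//; s/((312,284),grip(n,.181))/((297,294),grip(n,.181))/' t.py; python3 t.py
python3 - <<'E'
from h import *
from scipy.spatial.transform import Rotation as Ro
s=monitor.observe(); print(Ro.from_euler('xyz',s['tool_rot']).as_matrix().round(3).tolist())
E
```

```text
[ 0.6397 -0.0162  0.1503  1.2542  0.2842] 8.47484113060468
[[-1.3, -1.0], [0.1, -2.3], [-0.9, 0.4], [-0.3, -1.2], [0.2, 0.3], [-0.6, 0.3], [-0.1, -0.4], [-1.3, 2.4], [0.4, -0.7], [-1.2, -1.4], [-0.9, -0.2], [-0.2, 0.4], [-0.3, -0.1]]
stud [ 0.6396876  -0.01622895  0.16      ] knob [0.51969824 0.14145557 0.172     ] knob shut [0.62396875 0.0875878  0.172     ] piv [0.60899841 0.1864609  0.137     ] grip [ 0.67699777 -0.16667147  0.16      ] griptight [ 0.58324137 -0.16058553  0.16      ]
[[0.951, 0.31, 0.0], [0.31, -0.951, 0.0], [0.0, -0.0, -1.0]]
```

```bash
cat > plan.py <<'E'
from fit import *
from scipy.spatial.transform import Rotation as Ro
def rows(P,R,targets,nd=2):
    """targets: list of (pos, Rotation); prints tool-axis rows from the given pose, carrying rounding"""
    out=[]
    for X,Q in targets:
        d=(R.inv().apply(np.array(X)-P)*100).round(nd); w=(R.inv()*Q).as_rotvec().round(3)
        out.append((*d,*w)); P=P+R.apply(d/100); R=R*Ro.from_rotvec(w)
    for o in out: print(json.dumps({k:float(v) for k,v in zip(("dx","dy","dz","wx","wy","wz"),o) if v}),end=',\n')
    return P,R
def now():
    s=monitor.observe(); return np.array(s['position']),Ro.from_euler('xyz',s['tool_rot'])
def down(yang): # tool down, tool y at world angle yang
    z=np.array([0,0,-1.]); y=np.array([np.cos(yang),np.sin(yang),0]); return Ro.from_matrix(np.c_[np.cross(y,z),y,z])
p=np.load('p.npy'); yaw=p[2]
def K(q,z,r=.1): return mp(p,(-r*np.sin(q),.205-r*np.cos(q),z))
E
python3 - <<'E'
from plan import *
P,R=now(); Q=down(-p[3]+yaw)
P2,_=P+[0,0,.05],0
A=P2; B=K(p[3],.29); n=14
t=[(P2,R)]+[(A+(B-A)*i/n,Q if i>n-3 else R) for i in range(1,n+1)]
rows(P,R,t)
E
```

```text
{"dz": -5.0},
{"dx": 3.84, "dy": -4.28, "dz": -0.06},
{"dx": 3.85, "dy": -4.27, "dz": -0.06},
{"dx": 3.84, "dy": -4.28, "dz": -0.07},
{"dx": 3.84, "dy": -4.27, "dz": -0.06},
{"dx": 3.84, "dy": -4.28, "dz": -0.06},
{"dx": 3.85, "dy": -4.27, "dz": -0.06},
{"dx": 3.84, "dy": -4.28, "dz": -0.06},
{"dx": 3.84, "dy": -4.28, "dz": -0.06},
{"dx": 3.84, "dy": -4.27, "dz": -0.07},
{"dx": 3.85, "dy": -4.28, "dz": -0.06},
{"dx": 3.84, "dy": -4.27, "dz": -0.06},
{"dx": 3.84, "dy": -4.28, "dz": -0.06, "wz": -0.152},
{"dx": 4.45, "dy": -3.64, "dz": -0.06},
{"dx": 4.44, "dy": -3.65, "dz": -0.07},
```

```bash
python3 -m handwheel '[{"dz":-5},{"dx":3.84,"dy":-4.28},{"dx":3.84,"dy":-4.28},{"dx":3.84,"dy":-4.28},{"dx":3.84,"dy":-4.28},{"dx":3.84,"dy":-4.28},{"dx":3.84,"dy":-4.28},{"dx":3.84,"dy":-4.28}]'; python3 -m handwheel '[{"dx":3.84,"dy":-4.28},{"dx":3.84,"dy":-4.28},{"dx":3.84,"dy":-4.28},{"dx":3.84,"dy":-4.28},{"dx":3.84,"dy":-4.28,"wz":-0.15},{},{}]'
python3 - <<'E'
from plan import *
P,R=now(); print(P,R.as_matrix().round(2).tolist())
rows(P,R,[(K(p[3],.29),down(-p[3]+yaw))])
c=optics.grab_frame("wrist"); cv2.imwrite('pics/w1.png',c['frame'])
print(project(c,K(p[3],.192)),project(c,K(p[3],.152)))
for m in optics.masks_of("knob","wrist")[:2]: print(m['p'],m['rect'])
E
```

```text
[ 0.19348998 -0.5942755   0.23129239] [[0.95, 0.31, 0.0], [0.31, -0.95, 0.0], [0.0, -0.0, -1.0]]
{"dx": 53.8, "dy": -59.86, "dz": -5.87, "wz": -0.152},
[37408.84946646 31141.11653843] [4016.23324619 3396.74223461]schema error: expected keys dx, dy, dz, wx, wy, wz, claw
schema error: expected keys dx, dy, dz, wx, wy, wz, claw
```

View pics/w1.png

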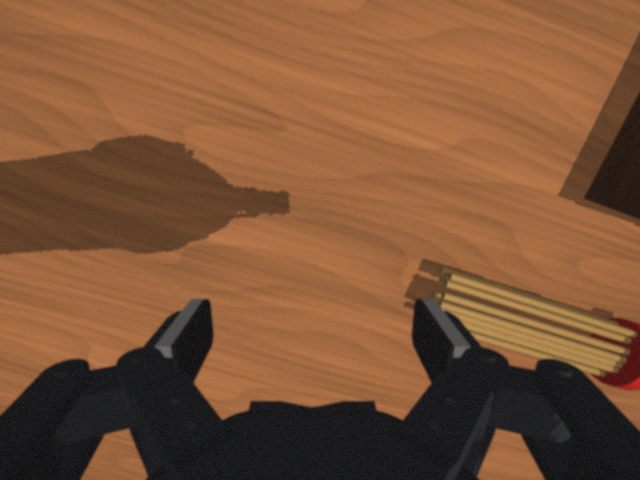

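The move was refused because every row needs all seven keys. The wrist view shows only the table, with the fingers at the bottom edge.

```bash
sed -i 's/zip(("dx".*$/zip(("dx","dy","dz","wx","wy","wz"),o)}),end=",\\n")/' plan.py; tail -12 plan.py | head -3
python3 -m handwheel '[{"dx":0,"dy":0,"dz":-5,"wx":0,"wy":0,"wz":0,"claw":100},{"dx":3.84,"dy":-4.28,"dz":0,"wx":0,"wy":0,"wz":0,"claw":100},{"dx":3.84,"dy":-4.28,"dz":0,"wx":0,"wy":0,"wz":0,"claw":100},{"dx":3.84,"dy":-4.28,"dz":0,"wx":0,"wy":0,"wz":0,"claw":100},{"dx":3.84,"dy":-4.28,"dz":0,"wx":0,"wy":0,"wz":0,"claw":100},{"dx":3.84,"dy":-4.28,"dz":0,"wx":0,"wy":0,"wz":0,"claw":100},{"dx":3.84,"dy":-4.28,"dz":0,"wx":0,"wy":0,"wz":0,"claw":100},{"dx":3.84,"dy":-4.28,"dz":0,"wx":0,"wy":0,"wz":0,"claw":100}]'
```

```text
out=[]
    for X,Q in targets:
        d=(R.inv().apply(np.array(X)-P)*100).round(nd); w=(R.inv()*Q).as_rotvec().round(3)
clock: 2.3
position: [0.3569, -0.2245, 0.2816]
tool_rot: [3.141, -0.0, 0.315]
force: [1.5, 0.0, 0.4]
grip_width: 0.0854
finger_force: 0.0
```

```bash
python3 -m handwheel '[{"dx":3.84,"dy":-4.28,"dz":0,"wx":0,"wy":0,"wz":0,"claw":100},{"dx":3.84,"dy":-4.28,"dz":0,"wx":0,"wy":0,"wz":0,"claw":100},{"dx":3.84,"dy":-4.28,"dz":0,"wx":0,"wy":0,"wz":0,"claw":100},{"dx":3.84,"dy":-4.28,"dz":0,"wx":0,"wy":0,"wz":0,"claw":100},{"dx":3.84,"dy":-4.28,"dz":0,"wx":0,"wy":0,"wz":-0.15,"claw":100},{"dx":0,"dy":0,"dz":0,"wx":0,"wy":0,"wz":0,"claw":100}]'
python3 - <<'E'
from plan import *
P,R=now(); print(P,R.as_matrix().round(2).tolist())
rows(P,R,[(K(p[3],.29),down(-p[3]+yaw))])
c=optics.grab_frame("wrist"); cv2.imwrite('pics/w2.png',c['frame'])
print(project(c,K(p[3],.192)),project(c,K(p[3],.152)))
for m in optics.masks_of("knob","wrist")[:2]: print(m['p'],m['rect'])
E
```

```text
clock: 3.05
position: [0.4735, 0.0407, 0.2813]
tool_rot: [-3.14, -0.001, 0.473]
force: [-0.6, -1.0, -0.1]
grip_width: 0.0848
finger_force: 0.0
[0.47347076 0.04066912 0.28126513] [[0.89, 0.46, 0.0], [0.46, -0.89, 0.0], [0.0, -0.0, -1.0]]
{"dx": 8.7, "dy": -6.87, "dz": -0.85, "wx": -0.001, "wy": -0.001, "wz": 0.006},
[205.05056563 118.67036571] [220.97282526 122.2290685 ]
0.74 [128.9, 0.0, 191.6, 272.8]
0.46 [549.9, 76.8, 87.2, 55.4]
```

View pics/w2.png

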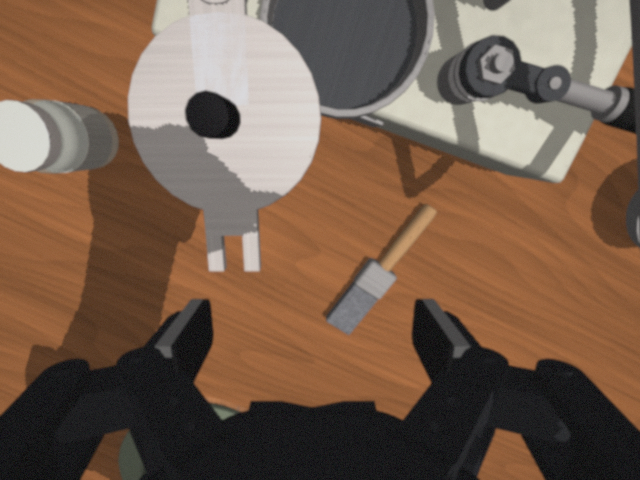

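The wrist view shows the knob top at (207,113), against a predicted (205,119), so the fit is good to about 4 mm. I'll go over the knob and straddle it.

```bash
python3 -m handwheel '[{"dx":4.5,"dy":-3.4,"dz":0,"wx":0,"wy":0,"wz":0,"claw":100},{"dx":4.5,"dy":-3.4,"dz":0,"wx":0,"wy":0,"wz":0,"claw":100},{"dx":0,"dy":0,"dz":3,"wx":0,"wy":0,"wz":0,"claw":100},{"dx":0,"dy":0,"dz":3,"wx":0,"wy":0,"wz":0,"claw":100},{"dx":0,"dy":0,"dz":3,"wx":0,"wy":0,"wz":0,"claw":100},{"dx":0,"dy":0,"dz":3.2,"wx":0,"wy":0,"wz":0,"claw":100},{"dx":0,"dy":0,"dz":0,"wx":0,"wy":0,"wz":0,"claw":52},{"dx":0,"dy":0,"dz":0,"wx":0,"wy":0,"wz":0,"claw":52}]' 20
python3 - <<'E'
from plan import *
P,R=now(); print(P)
q0=p[3]; d=K(q0,.159)-P; print('offset to knob in tool',R.inv().apply(d)*100)
n=9
rows(P,R,[(K(q0*(1-i/n),P[2]),down(-q0*(1-i/n)+yaw)) for i in range(1,n+1)])
c=optics.grab_frame("wrist"); cv2.imwrite('pics/w3.png',c['frame'])
E
```

```text
clock: 4.15
position: [0.5231, 0.1373, 0.1605]
tool_rot: [3.141, -0.001, 0.463]
force: [0.0, -1.0, 0.8]
grip_width: 0.0519
finger_force: 0.0
[0.52314899 0.13734443 0.16051312]
offset to knob in tool [-0.1250136  -0.522084    0.15094974]
{"dx": -0.02, "dy": 0.87, "dz": 0.0, "wx": 0.001, "wy": -0.001, "wz": -0.143},
{"dx": 0.09, "dy": 1.39, "dz": -0.0, "wx": -0.0, "wy": 0.0, "wz": -0.139},
{"dx": 0.1, "dy": 1.39, "dz": -0.0, "wx": -0.0, "wy": -0.0, "wz": -0.139},
{"dx": 0.1, "dy": 1.38, "dz": -0.0, "wx": -0.0, "wy": -0.0, "wz": -0.14},
{"dx": 0.1, "dy": 1.39, "dz": -0.0, "wx": -0.0, "wy": -0.0, "wz": -0.139},
{"dx": 0.09, "dy": 1.39, "dz": -0.0, "wx": -0.0, "wy": -0.0, "wz": -0.139},
{"dx": 0.1, "dy": 1.39, "dz": -0.0, "wx": -0.0, "wy": -0.0, "wz": -0.14},
{"dx": 0.1, "dy": 1.39, "dz": -0.0, "wx": -0.0, "wy": -0.0, "wz": -0.139},
{"dx": 0.09, "dy": 1.39, "dz": -0.0, "wx": -0.0, "wy": -0.0, "wz": -0.14},
```

View pics/w3.png

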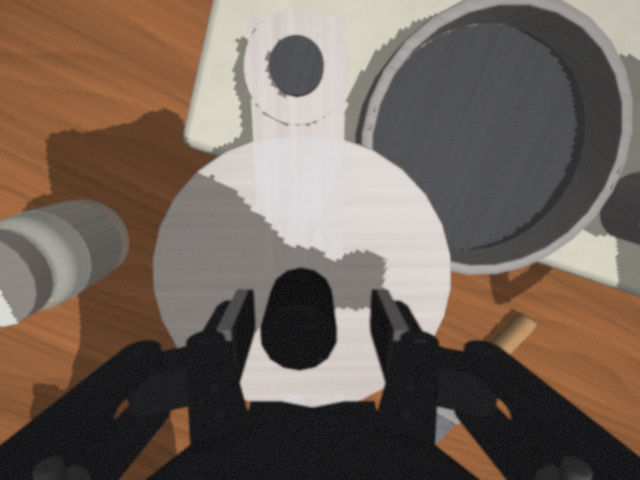

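The knob at (300,320) sits between the pads. I'll swing it now.

```bash
python3 -m handwheel '[{"dx":0,"dy":0.9,"dz":0,"wx":0,"wy":0,"wz":-0.14,"claw":52},{"dx":0.1,"dy":1.39,"dz":0,"wx":0,"wy":0,"wz":-0.14,"claw":52},{"dx":0.1,"dy":1.39,"dz":0,"wx":0,"wy":0,"wz":-0.14,"claw":52},{"dx":0.1,"dy":1.39,"dz":0,"wx":0,"wy":0,"wz":-0.14,"claw":52},{"dx":0.1,"dy":1.39,"dz":0,"wx":0,"wy":0,"wz":-0.14,"claw":52},{"dx":0.1,"dy":1.39,"dz":0,"wx":0,"wy":0,"wz":-0.14,"claw":52},{"dx":0.1,"dy":1.39,"dz":0,"wx":0,"wy":0,"wz":-0.14,"claw":52}]'
python3 - <<'E'
from plan import *
P,R=now(); print(P,monitor.observe()['force'])
n=2
q=2*.139
rows(P,R,[(K(q*(1-i/n),P[2]),down(-q*(1-i/n)+yaw)) for i in range(1,n+1)])
E
```

```text
clock: 5.08
position: [0.5968, 0.0871, 0.1607]
tool_rot: [3.14, 0.0, 1.448]
force: [-1.7, 2.0, 0.3]
grip_width: 0.0443
finger_force: 1.2
[0.59678873 0.08709891 0.16072972] [-1.65219447  1.986953    0.27329636]
{"dx": 0.1, "dy": 1.33, "dz": 0.0, "wx": 0.001, "wy": 0.0, "wz": -0.134},
{"dx": 0.1, "dy": 1.39, "dz": 0.0, "wx": 0.0, "wy": 0.0, "wz": -0.139},
```

```bash
python3 -m handwheel '[{"dx":0.1,"dy":1.33,"dz":0,"wx":0,"wy":0,"wz":-0.134,"claw":52},{"dx":0.1,"dy":1.39,"dz":0,"wx":0,"wy":0,"wz":-0.139,"claw":52},{"dx":0,"dy":0.3,"dz":0,"wx":0,"wy":0,"wz":0,"claw":52},{"dx":0,"dy":0,"dz":0,"wx":0,"wy":0,"wz":0,"claw":52}]'; python3 -m handwheel '[{"dx":0,"dy":0.3,"dz":0,"wx":0,"wy":0,"wz":0,"claw":52},{"dx":0,"dy":0,"dz":0,"wx":0,"wy":0,"wz":0,"claw":52}]'
```

```text
clock: 5.58
position: [0.6264, 0.0886, 0.1599]
tool_rot: [3.141, 0.0, 1.714]
force: [0.0, 0.9, 0.2]
grip_width: 0.0445
finger_force: 0.0
clock: 5.82
position: [0.6294, 0.0891, 0.1595]
tool_rot: [3.141, 0.0, 1.717]
force: [-0.1, 0.5, -0.0]
grip_width: 0.0441
finger_force: 0.0
```

```bash
python3 -m handwheel '[{"dx":0,"dy":0.3,"dz":0,"wx":0,"wy":0,"wz":0,"claw":52},{"dx":0,"dy":0,"dz":0,"wx":0,"wy":0,"wz":0,"claw":52}]';python3 -m handwheel '[{"dx":0,"dy":0.3,"dz":0,"wx":0,"wy":0,"wz":0,"claw":52},{"dx":0,"dy":0,"dz":0,"wx":0,"wy":0,"wz":0,"claw":52}]'; python3 -m handwheel '[{"dx":0,"dy":0.3,"dz":0,"wx":0,"wy":0,"wz":0,"claw":52},{"dx":0,"dy":0,"dz":0,"wx":0,"wy":0,"wz":0,"claw":52}]'
```

```text
clock: 6.08
position: [0.6325, 0.0896, 0.1593]
tool_rot: [3.141, -0.0, 1.718]
force: [-0.5, 0.3, 0.1]
grip_width: 0.0446
finger_force: 0.0
clock: 6.32
position: [0.633, 0.0897, 0.1591]
tool_rot: [-3.136, 0.001, 1.718]
force: [-19.7, -3.8, 12.4]
grip_width: 0.0441
finger_force: 10.0
clock: 6.58
position: [0.6332, 0.0897, 0.1588]
tool_rot: [-3.13, 0.002, 1.718]
force: [-42.7, -8.1, 26.8]
grip_width: 0.0445
finger_force: 21.6
```

Firm contact at x = 0.633, which is the stop. I'll back off, open, lift and check.

```bash
python3 -m handwheel '[{"dx":0,"dy":-0.7,"dz":0,"wx":0,"wy":0,"wz":0,"claw":52},{"dx":0,"dy":-0.5,"dz":0,"wx":0,"wy":0,"wz":0,"claw":100},{"dx":0,"dy":0,"dz":0,"wx":0,"wy":0,"wz":0,"claw":100},{"dx":0,"dy":0,"dz":-5,"wx":0,"wy":0,"wz":0,"claw":100},{"dx":0,"dy":0,"dz":-5,"wx":0,"wy":0,"wz":0,"claw":100},{"dx":0,"dy":0,"dz":-5,"wx":0,"wy":0,"wz":0,"claw":100},{"dx":0,"dy":0,"dz":0,"wx":0,"wy":0,"wz":0,"claw":100}]'
python3 - <<'E'
from plan import *
c=optics.grab_frame("wrist"); cv2.imwrite('pics/w4.png',c['frame'])
print('qpos',np.round(monitor.observe()['qpos'],3))
for n,X in (('knobshut',K(0,.192)),('stud',mp(p,(0,0,.165))),('g99',0)):
    if n!='g99': print(n,project(c,X))
b=np.radians(291.6)-p[4]
for r in (.099,.155,.181): print(r,project(c,mp(p,(r*np.cos(b),r*np.sin(b),.16))))
E
```

```text
clock: 7.45
position: [0.6278, 0.0893, 0.3132]
tool_rot: [3.136, -0.0, 1.717]
force: [1.1, -0.7, -1.1]
grip_width: 0.0858
finger_force: 0.0
qpos [ 0.275  0.57  -0.811  1.451  0.42   1.297 -0.423]
knobshut [305.32336072 236.16198197]
stud [306.56503898 333.23736908]
0.099 [315.88006291 411.57636742]
0.155 [320.47454625 451.5814325 ]
0.181 [322.46644442 468.89073417]
```

View pics/w4.png

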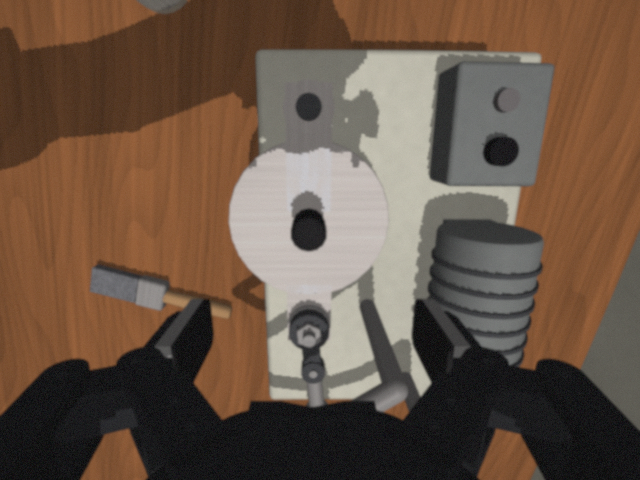

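The cover is shut: the ear is around the stud at (308,330), and the knob at (309,231) is within 4 mm of the prediction. Next is the wrench, approached from outside the rail with the tool leaning 42°.

```bash
cat >> plan.py <<'E'
L=np.radians(42)
def W(bdeg,r=.158,past=.012,back=0,side=0):
    """TCP pose at mill bearing: past = TCP beyond bar axis along tool z"""
    a=np.radians(bdeg)+yaw; u=np.array([np.cos(a),np.sin(a),0]); t=np.array([np.sin(a),-np.cos(a),0])
    z=-np.sin(L)*u-np.cos(L)*np.array([0,0,1.]); y=-t
    o=mp(p,(0,0,.16))+[.002,0,0]
    return o+r*u+z*(past-back)+t*side, Ro.from_matrix(np.c_[np.cross(y,z),y,z])
E
python3 - <<'E'
from plan import *
from scipy.spatial.transform import Slerp
P,R=now(); b=291.6-np.degrees(p[4])
X,Q=W(b,back=.15); print(X, W(b)[0])
X1=X+[0,0,.06]
sl=Slerp([0,1],Ro.concatenate([R,Q])); A=P+[0,0,.05]; n=8
t=[(A,R)]+[(A+(X1-A)*i/n,sl(i/n)) for i in range(1,n+1)]+[(X,Q)]
rows(P,R,t)
E
```

```text
[ 0.70194714 -0.2592082   0.26255399] [ 0.6777871  -0.16178978  0.15108226]
{"dx": -0.0, "dy": 0.01, "dz": -5.0, "wx": 0.0, "wy": 0.0, "wz": 0.0},
{"dx": -4.44, "dy": 0.29, "dz": 0.48, "wx": 0.005, "wy": 0.092, "wz": -0.011},
{"dx": -4.47, "dy": 0.24, "dz": 0.07, "wx": 0.005, "wy": 0.091, "wz": -0.012},
{"dx": -4.46, "dy": 0.19, "dz": -0.34, "wx": 0.004, "wy": 0.092, "wz": -0.011},
{"dx": -4.41, "dy": 0.14, "dz": -0.75, "wx": 0.005, "wy": 0.091, "wz": -0.012},
{"dx": -4.32, "dy": 0.08, "dz": -1.15, "wx": 0.005, "wy": 0.092, "wz": -0.011},
{"dx": -4.21, "dy": 0.02, "dz": -1.54, "wx": 0.005, "wy": 0.091, "wz": -0.011},
{"dx": -4.04, "dy": -0.03, "dz": -1.91, "wx": 0.004, "wy": 0.092, "wz": -0.012},
{"dx": -3.85, "dy": -0.08, "dz": -2.28, "wx": 0.005, "wy": 0.092, "wz": -0.011},
{"dx": -4.02, "dy": -0.0, "dz": 4.46, "wx": 0.0, "wy": -0.0, "wz": -0.0},
```

```bash
python3 -m handwheel '[{"dx":0,"dy":0,"dz":-5,"wx":0,"wy":0,"wz":0,"claw":100},{"dx":-4.44,"dy":0.29,"dz":0.48,"wx":0.005,"wy":0.092,"wz":-0.011,"claw":60},{"dx":-4.47,"dy":0.24,"dz":0.07,"wx":0.005,"wy":0.092,"wz":-0.011,"claw":60},{"dx":-4.46,"dy":0.19,"dz":-0.34,"wx":0.005,"wy":0.092,"wz":-0.011,"claw":60},{"dx":-4.41,"dy":0.14,"dz":-0.75,"wx":0.005,"wy":0.092,"wz":-0.011,"claw":60},{"dx":-4.32,"dy":0.08,"dz":-1.15,"wx":0.005,"wy":0.092,"wz":-0.011,"claw":60},{"dx":-4.21,"dy":0.02,"dz":-1.54,"wx":0.005,"wy":0.092,"wz":-0.011,"claw":60},{"dx":0,"dy":0,"dz":0,"wx":0,"wy":0,"wz":0,"claw":60}]'
python3 - <<'E'
from plan import *
from scipy.spatial.transform import Slerp
P,R=now(); b=291.6-np.degrees(p[4]); print(P,monitor.observe()['qpos'])
X,Q=W(b,back=.15); A=P;X1=X+[0,0,.06]
sl=Slerp([0,1],Ro.concatenate([R,Q])); n=2
P,R=rows(P,R,[(A+(X1-A)*i/n,sl(i/n)) for i in range(1,n+1)]+[(X,Q)])
print('check')
rows(P,R,[W(b,back=.08),W(b,back=.04),W(b)])
E
```

```text
clock: 8.5
position: [0.6823, -0.1779, 0.3252]
tool_rot: [-3.123, -0.556, 1.772]
force: [0.4, 1.2, 0.6]
grip_width: 0.0515
finger_force: 0.0
[ 0.68226777 -0.17788327  0.32515749] [ 0.71547873  0.92412403 -0.88722911  0.91205056  0.13231467  1.69718577
  0.23489314]
{"dx": -3.62, "dy": 0.11, "dz": -2.1, "wx": 0.004, "wy": 0.088, "wz": -0.018},
{"dx": -3.42, "dy": 0.05, "dz": -2.41, "wx": 0.003, "wy": 0.089, "wz": -0.017},
{"dx": -4.02, "dy": -0.0, "dz": 4.46, "wx": 0.0, "wy": -0.0, "wz": -0.0},
check
{"dx": -0.0, "dy": -0.01, "dz": 7.0, "wx": 0.0, "wy": -0.0, "wz": -0.0},
{"dx": -0.0, "dy": 0.0, "dz": 4.0, "wx": 0.0, "wy": -0.0, "wz": -0.0},
{"dx": -0.01, "dy": 0.0, "dz": 4.0, "wx": 0.0, "wy": -0.0, "wz": -0.0},
```

```bash
python3 -m handwheel '[{"dx":-3.62,"dy":0.11,"dz":-2.1,"wx":0.004,"wy":0.088,"wz":-0.018,"claw":60},{"dx":-3.42,"dy":0.05,"dz":-2.41,"wx":0.003,"wy":0.089,"wz":-0.017,"claw":60},{"dx":-4.02,"dy":0,"dz":4.46,"wx":0,"wy":0,"wz":0,"claw":60},{"dx":0,"dy":0,"dz":0,"wx":0,"wy":0,"wz":0,"claw":60}]'
python3 - <<'E'
from plan import *
P,R=now(); b=291.6-np.degrees(p[4]); print(monitor.observe()['qpos'])
P,R=rows(P,R,[W(b,back=.15)]); rows(P,R,[W(b,back=.08)])
c=optics.grab_frame("wrist"); cv2.imwrite('pics/w5.png',c['frame'])
bb=np.radians(b)
for r in (.099,.155,.181): print(r,project(c,mp(p,(r*np.cos(bb),r*np.sin(bb),.16))))
for m in optics.masks_of("grip","wrist")[:2]: print(m['p'],m['rect'])
E
```

```text
clock: 9.0
position: [0.6918, -0.2347, 0.2572]
tool_rot: [-3.127, -0.701, 1.799]
force: [0.6, 1.5, 0.8]
grip_width: 0.0518
finger_force: 0.0
[ 0.67956458  1.07075701 -0.67225752  0.74009349 -0.03965956  1.79344254
  0.43999759]
{"dx": -1.66, "dy": 0.4, "dz": -2.1, "wx": -0.005, "wy": 0.032, "wz": -0.011},
{"dx": 0.0, "dy": -0.0, "dz": 7.0, "wx": 0.0, "wy": -0.0, "wz": -0.0},
0.099 [314.26789118 187.51227861]
0.155 [314.77401893 246.6851786 ]
0.181 [315.036796   277.60209116]
0.69 [300.1, 128.9, 36.2, 158.0]
```

View pics/w5.png

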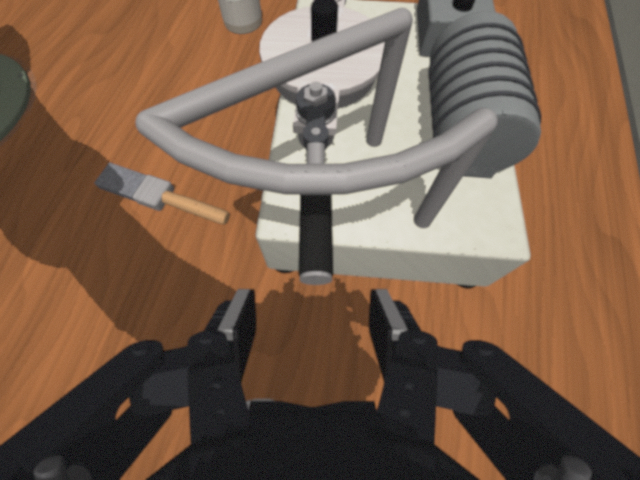

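The view confirms the bar: its grip runs straight ahead from (316,190) to (316,280), as predicted, with the rail above. I'll approach along the tool.

```bash
python3 -m handwheel '[{"dx":-1.7,"dy":0.4,"dz":0,"wx":-0.005,"wy":0.03,"wz":-0.011,"claw":60},{"dx":0,"dy":0,"dz":2.5,"wx":0,"wy":0,"wz":0,"claw":60},{"dx":0,"dy":0,"dz":2.4,"wx":0,"wy":0,"wz":0,"claw":60},{"dx":0,"dy":0,"dz":0,"wx":0,"wy":0,"wz":0,"claw":60}]'
python3 - <<'E'
from plan import *
P,R=now(); b=291.6-np.degrees(p[4]); print(monitor.observe()['qpos'])
rows(P,R,[W(b,back=.08),W(b,back=.04),W(b)])
E
```

```text
clock: 9.6
position: [0.6928, -0.2144, 0.2166]
tool_rot: [3.131, -0.727, 1.821]
force: [-1.1, -0.3, 0.7]
grip_width: 0.051
finger_force: 0.0
[ 0.69149066  1.09257505 -0.68634573  0.82643623 -0.04457471  1.698966
  0.46547272]
{"dx": -0.32, "dy": -0.2, "dz": 0.52, "wx": 0.006, "wy": 0.006, "wz": 0.005},
{"dx": 0.0, "dy": 0.0, "dz": 4.0, "wx": 0.0, "wy": -0.0, "wz": 0.0},
{"dx": -0.0, "dy": 0.0, "dz": 4.0, "wx": 0.0, "wy": -0.0, "wz": 0.0},
```

```bash
python3 -m handwheel '[{"dx":-0.3,"dy":-0.2,"dz":0.5,"wx":0.006,"wy":0.006,"wz":0.005,"claw":60},{"dx":0,"dy":0,"dz":2,"wx":0,"wy":0,"wz":0,"claw":60},{"dx":0,"dy":0,"dz":2,"wx":0,"wy":0,"wz":0,"claw":60},{"dx":0,"dy":0,"dz":2,"wx":0,"wy":0,"wz":0,"claw":60},{"dx":0,"dy":0,"dz":2,"wx":0,"wy":0,"wz":0,"claw":60},{"dx":0,"dy":0,"dz":0,"wx":0,"wy":0,"wz":0,"claw":50},{"dx":0,"dy":0,"dz":0,"wx":0,"wy":0,"wz":0,"claw":50}]'
python3 - <<'E'
from plan import *
P,R=now(); b=291.6-np.degrees(p[4])
rows(P,R,[W(b)])
print()
P,R=W(b)
t=[W(b-i*4.4) for i in range(1,9)]
rows(P,R,t)
c=optics.grab_frame("wrist"); cv2.imwrite('pics/w6.png',c['frame'])
E
```

```text
clock: 10.48
position: [0.6782, -0.1641, 0.1503]
tool_rot: [3.142, -0.732, 1.811]
force: [-0.0, -0.0, -0.1]
grip_width: 0.0425
finger_force: 0.0
{"dx": 0.22, "dy": 0.02, "dz": 0.1, "wx": 0.002, "wy": 0.001, "wz": -0.002},

{"dx": 0.03, "dy": -1.15, "dz": 0.03, "wx": -0.051, "wy": -0.0, "wz": 0.057},
{"dx": 0.04, "dy": -1.15, "dz": 0.03, "wx": -0.052, "wy": 0.0, "wz": 0.057},
{"dx": 0.03, "dy": -1.15, "dz": 0.03, "wx": -0.051, "wy": -0.0, "wz": 0.057},
{"dx": 0.03, "dy": -1.15, "dz": 0.03, "wx": -0.052, "wy": -0.0, "wz": 0.057},
{"dx": 0.03, "dy": -1.15, "dz": 0.03, "wx": -0.051, "wy": -0.0, "wz": 0.057},
{"dx": 0.04, "dy": -1.15, "dz": 0.03, "wx": -0.051, "wy": -0.0, "wz": 0.057},
{"dx": 0.03, "dy": -1.15, "dz": 0.03, "wx": -0.052, "wy": -0.0, "wz": 0.057},
{"dx": 0.03, "dy": -1.15, "dz": 0.03, "wx": -0.051, "wy": -0.0, "wz": 0.058},
```

View pics/w6.png

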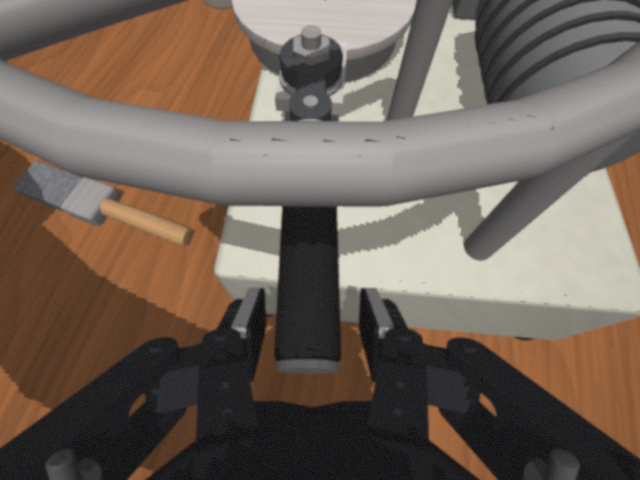

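The bar at (310,300) lies between the pads. I'll pull it round most of the way.

```bash
python3 -m handwheel '[{"dx":0.03,"dy":-1.15,"dz":0.03,"wx":-0.051,"wy":0,"wz":0.057,"claw":50},{"dx":0.03,"dy":-1.15,"dz":0.03,"wx":-0.052,"wy":0,"wz":0.057,"claw":50},{"dx":0.03,"dy":-1.15,"dz":0.03,"wx":-0.051,"wy":0,"wz":0.057,"claw":50},{"dx":0.03,"dy":-1.15,"dz":0.03,"wx":-0.051,"wy":0,"wz":0.057,"claw":50},{"dx":0.03,"dy":-1.15,"dz":0.03,"wx":-0.052,"wy":0,"wz":0.057,"claw":50},{"dx":0.03,"dy":-1.15,"dz":0.03,"wx":-0.051,"wy":0,"wz":0.057,"claw":50},{"dx":0.03,"dy":-1.15,"dz":0.03,"wx":-0.051,"wy":0,"wz":0.057,"claw":50}]'
cat > st.py <<'E'
from plan import *
s=monitor.observe(); P,R=now(); o=mp(p,(0,0,.16))+[.002,0,0]
d=P-R.apply([0,0,.012])-o; b=(np.degrees(np.arctan2(d[1],d[0])-yaw))%360
print('grasp bearing',b.round(2),'r',np.hypot(*d[:2]).round(4),'z',P[2],'tool force',R.inv().apply(s['force']).round(1),s['finger_force'],'q',np.round(s['qpos'],2))
E
python3 st.py
```

```text
clock: 11.4
position: [0.5986, -0.1622, 0.15]
tool_rot: [3.14, -0.732, 1.272]
force: [4.3, 0.3, -1.1]
grip_width: 0.0428
finger_force: 1.5
grasp bearing 244.91 r 0.1603 z 0.15004700816706626 tool force [0.4 4.  1.9] 1.465279832482338 q [ 0.97  0.86 -0.72  1.62 -0.25  0.92  0.28]
```

```bash
python3 -m handwheel '[{"dx":0.03,"dy":-0.8,"dz":0.03,"wx":-0.036,"wy":0,"wz":0.04,"claw":50},{"dx":0.03,"dy":-0.8,"dz":0.03,"wx":-0.036,"wy":0,"wz":0.04,"claw":50},{"dx":0,"dy":0,"dz":0,"wx":0,"wy":0,"wz":0,"claw":50}]'; python3 st.py;  python3 -m handwheel '[{"dx":0.03,"dy":-0.5,"dz":0.03,"wx":-0.026,"wy":0,"wz":0.029,"claw":50},{"dx":0,"dy":0,"dz":0,"wx":0,"wy":0,"wz":0,"claw":50}]'; python3 st.py
```

```text
clock: 11.78
position: [0.583, -0.1562, 0.1499]
tool_rot: [-3.141, -0.732, 1.167]
force: [-0.5, -0.0, 0.4]
grip_width: 0.043
finger_force: 0.0
grasp bearing 238.63 r 0.1598 z 0.14991486848568383 tool force [ 0.1 -0.4 -0.5] 0.0 q [ 1.01  0.82 -0.74  1.72 -0.3   0.8   0.26]
clock: 12.02
position: [0.5793, -0.1535, 0.1497]
tool_rot: [3.142, -0.733, 1.13]
force: [0.3, -1.9, 0.8]
grip_width: 0.0429
finger_force: 0.6
grasp bearing 236.9 r 0.1588 z 0.14970077148229105 tool force [-0.7  1.1 -1.7] 0.6237004324793816 q [ 1.02  0.81 -0.74  1.76 -0.32  0.76  0.25]
```

```bash
python3 -m handwheel '[{"dx":0,"dy":-0.4,"dz":0,"wx":-0.022,"wy":0,"wz":0.025,"claw":50},{"dx":0,"dy":0,"dz":0,"wx":0,"wy":0,"wz":0,"claw":50}]'; python3 st.py;  python3 -m handwheel '[{"dx":0,"dy":-0.4,"dz":0,"wx":-0.022,"wy":0,"wz":0.025,"claw":50},{"dx":0,"dy":0,"dz":0,"wx":0,"wy":0,"wz":0,"claw":50}]'; python3 st.py
```

```text
clock: 12.28
position: [0.5765, -0.152, 0.1498]
tool_rot: [3.14, -0.733, 1.096]
force: [9.0, -4.0, 0.4]
grip_width: 0.0427
finger_force: 4.7
grasp bearing 235.67 r 0.1586 z 0.14983058631443605 tool force [0.7 9.8 0.1] 4.6836040914058685 q [ 1.03  0.8  -0.75  1.79 -0.34  0.72  0.24]
clock: 12.52
position: [0.573, -0.1502, 0.1498]
tool_rot: [3.14, -0.733, 1.062]
force: [9.1, -4.1, -0.0]
grip_width: 0.0428
finger_force: 4.9
grasp bearing 234.16 r 0.1586 z 0.14982627038472363 tool force [0.6 9.9 0.6] 4.881898462772369 q [ 1.04  0.79 -0.75  1.82 -0.36  0.69  0.24]
```

```bash
python3 -m handwheel '[{"dx":0,"dy":-0.4,"dz":0,"wx":-0.022,"wy":0,"wz":0.025,"claw":50},{"dx":0,"dy":-0.4,"dz":0,"wx":-0.022,"wy":0,"wz":0.025,"claw":50},{"dx":0,"dy":-0.4,"dz":0,"wx":-0.022,"wy":0,"wz":0.025,"claw":50},{"dx":0,"dy":-0.4,"dz":0,"wx":-0.022,"wy":0,"wz":0.025,"claw":50},{"dx":0,"dy":0,"dz":0,"wx":0,"wy":0,"wz":0,"claw":50}]'; python3 st.py
python3 - <<'E'
from h import *
c=optics.grab_frame("wrist"); cv2.imwrite('pics/w7.png',c['frame'])
E
```

```text
clock: 13.15
position: [0.5597, -0.142, 0.15]
tool_rot: [-3.141, -0.733, 0.928]
force: [10.9, -4.5, -1.0]
grip_width: 0.0427
finger_force: 5.6
grasp bearing 228.1 r 0.1581 z 0.15000006781009592 tool force [ 1.5 11.4  2.7] 5.627722442150116 q [ 1.09  0.74 -0.79  1.94 -0.44  0.54  0.21]
```

View pics/w7.png

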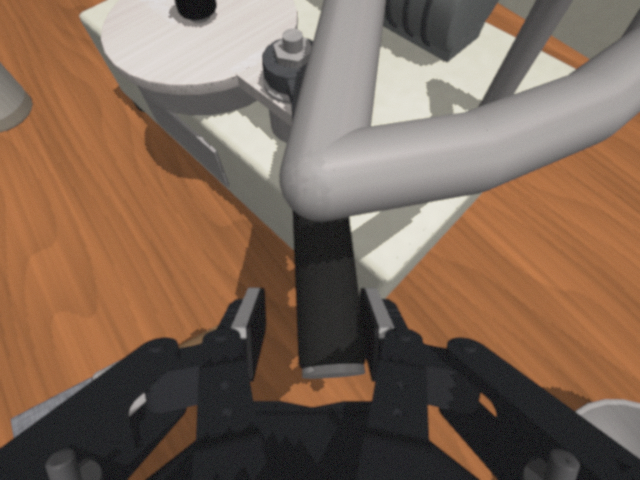

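The bar is against the right-hand pad, with its axis from (322,215) to (331,365). I'll compute the bend from that.

Run:
```python
from plan import *
c=optics.grab_frame("wrist")
a=at_z(c,(322,215),.16);b=at_z(c,(331,365),.16)
o=mp(p,(0,0,.16))+[.002,0,0]
ax=(np.degrees(np.arctan2(*(b-a)[1::-1])-yaw))%360
print('axis bearing',ax)
for X in(a,b):
    d=X-o; print(np.hypot(*d[:2]),(np.degrees(np.arctan2(d[1],d[0])-yaw))%360)
for k in (0,.1,.2,.3):
    B=np.radians(240); C=B-k
    for s in (.08,.12): X=mp(p,(.045*np.cos(B)+s*np.cos(C),.045*np.sin(B)+s*np.sin(C),.16))+[.002,0,0]; print(k,s,project(c,X).round(0))
```

```text
axis bearing 226.90041816706415
0.10902504724378774 232.59851608620514
0.17820366629614054 230.3829160930711
0 0.08 [360. 238.]
0 0.12 [391. 320.]
0.1 0.08 [344. 241.]
0.1 0.12 [364. 326.]
0.2 0.08 [327. 243.]
0.2 0.12 [336. 329.]
0.3 0.08 [310. 243.]
0.3 0.12 [307. 330.]
```

The bend is about 0.22 rad, so the joint has clearly given and is well below 0.36. I'll ease it back.

```bash
python3 -m handwheel '[{"dx":0,"dy":0.4,"dz":0,"wx":0.022,"wy":0,"wz":-0.025,"claw":50},{"dx":0,"dy":0.4,"dz":0,"wx":0.022,"wy":0,"wz":-0.025,"claw":50},{"dx":0,"dy":0.4,"dz":0,"wx":0.022,"wy":0,"wz":-0.025,"claw":50},{"dx":0,"dy":0.4,"dz":0,"wx":0.022,"wy":0,"wz":-0.025,"claw":50},{"dx":0,"dy":0.4,"dz":0,"wx":0.022,"wy":0,"wz":-0.025,"claw":50},{"dx":0,"dy":0.4,"dz":0,"wx":0.022,"wy":0,"wz":-0.025,"claw":50},{"dx":0,"dy":0.2,"dz":0,"wx":0.015,"wy":0,"wz":-0.017,"claw":60},{"dx":0,"dy":0,"dz":0,"wx":0,"wy":0,"wz":0,"claw":60}]'; python3 st.py
python3 - <<'E'
from plan import *
c=optics.grab_frame("wrist"); cv2.imwrite('pics/w8.png',c['frame'])
B=np.radians(240)
for s in (.125,.155,.181): print(s,project(c,mp(p,(s*np.cos(B),s*np.sin(B),.16))+[.002,0,0]).round(0))
P,R=now(); W(240)
E
```

```text
clock: 14.25
position: [0.5802, -0.1541, 0.149]
tool_rot: [-3.14, -0.733, 1.152]
force: [0.2, -0.1, 0.7]
grip_width: 0.0512
finger_force: 0.0
grasp bearing 237.35 r 0.159 z 0.14903149241762026 tool force [ 0.5  0.2 -0.5] 0.0 q [ 1.02  0.82 -0.74  1.74 -0.31  0.79  0.26]
0.125 [324. 243.]
0.155 [328. 306.]
0.181 [332. 370.]
```

View pics/w8.png

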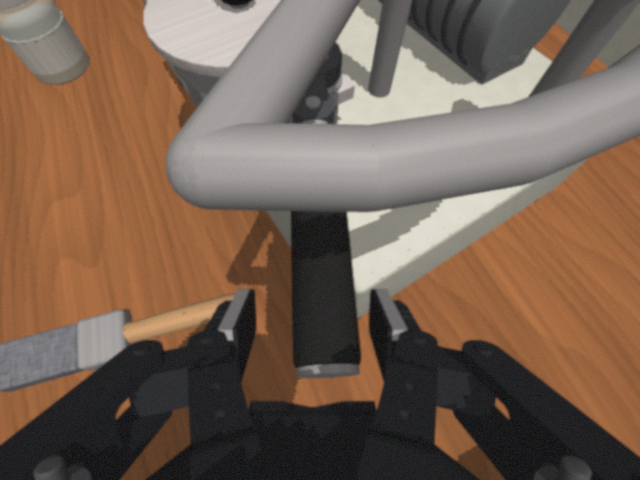

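The handle is straight at bearing 240 (bar at about (325,310), predicted 328) and free of both pads. I'll back out.

```bash
python3 -m handwheel '[{"dx":0,"dy":0.2,"dz":-2,"wx":0,"wy":0,"wz":0,"claw":60},{"dx":0,"dy":0,"dz":-3,"wx":0,"wy":0,"wz":0,"claw":60},{"dx":0,"dy":0,"dz":-3,"wx":0,"wy":0,"wz":0,"claw":60},{"dx":0,"dy":0,"dz":-3,"wx":0,"wy":0,"wz":0,"claw":60},{"dx":0,"dy":0,"dz":0,"wx":0,"wy":0,"wz":0,"claw":60},{"dx":0,"dy":0,"dz":0,"wx":0,"wy":0,"wz":0,"claw":60}]'
python3 - <<'E'
from plan import *
c=optics.grab_frame("scene"); cv2.imwrite('pics/s9.png',c['frame'])
B=np.radians(240)
for s in (.099,.155,.181): print(s,project(c,mp(p,(s*np.cos(B),s*np.sin(B),.16))).round(0))
a=c['frame'][170:400,170:480]; cv2.imwrite('pics/s9c.png',cv2.resize(a,None,fx=2.55,fy=2.55))
E
```

```text
clock: 15.05
position: [0.5518, -0.2217, 0.2304]
tool_rot: [-3.139, -0.733, 1.151]
force: [0.6, 0.1, 0.1]
grip_width: 0.0512
finger_force: 0.0
0.099 [293. 275.]
0.155 [270. 279.]
0.181 [259. 282.]
```

View pics/s9c.png

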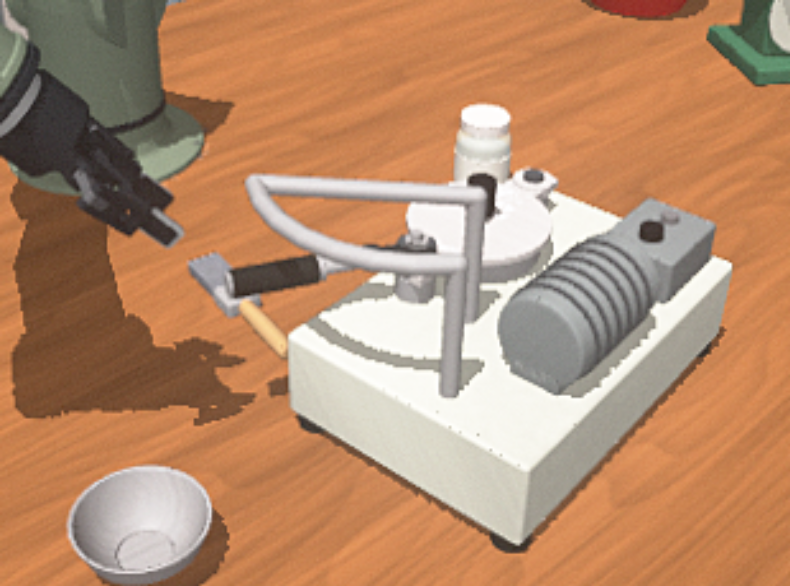

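The picture shows the cover shut, and the handle straight with its end at (232,283) against a predicted (227,286). The jar, bowl and brush are untouched and the gripper is clear.

```bash
python3 -c "
from workcell import job_done
print(job_done())"
```

```text
the job is handed in; nothing more can be done
None
```

I shut the cover, then pulled the wrench until the nut was tight and the joint gave by about 0.22 rad. The handle eased back straight, the gripper let go and backed clear, and I handed the job in; no verdict came back.

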